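# Release the ratchet of the jar clamp and open its jaw

## Robot

A 7-joint arm with a two-finger parallel gripper is mounted at the origin on a cart in front of the work surface, level with it; the furniture and walls round the work are solid. World frame = base frame: x ahead of the robot, y to its left, z up, the work surface at z = 0. Lengths are in m, angles in rad, forces in N, time in s.
With the tool pointing down it reaches from about 0.4 to 0.85 m from the base axis. Payload 4.5 kg.
Tool frame: the origin (TCP) lies at the very end of the fingers, on their centre line; the grasp point (between the pads) lies 19 mm behind it (tcp_to_grasp is the z of the grasp point in the tool frame, in m); z points along the fingers, y is the line along which they close (so a half turn about z gives the same grasp; the last joint's range is limited). The gripper opens to 88 mm and grips with 3 to 60 N. Pads are 18 mm wide; open, the fingers measure 123 mm over their backs; the gripper's body (75 mm by 187 mm) begins 45 mm behind the grasp point.
Start: joints at [1.279, 0.689, -0.195, 1.565, 0.157, 0.902, -0.215], TCP at [0.2, -0.592, 0.239] pointing down, gripper open.
Joint ranges: [-3.01, 3.01], [-0.46, 2.08], [-1.47, 1.51], [0.13, 2.56], [-1, 4.14], [0.04, 2.09], [-2.66, 2.66]. Speed limits (rad/s): [2.57, 2.57, 3.14, 3.14, 3.14, 3.14, 3.14].

## Interface

Orientations are given as a unit quaternion [x, y, z, w].
In Python, from plant import * gives the robot as it stands. The module is installed in compiled form; this text tells all that it offers.
- The arm moves only by the shell command python3 -m jog 'ROWS' [OPENING] [FORCE]. ROWS is JSON, a list that holds one entry, the list of rows, each a list of 6 numbers: the shift along the tool's x, y, z in m, then the turn, a rotation vector about the tool's x, y, z in rad. In form: [[[dx, dy, dz, ax, ay, az], ...]]. A call has 1 to 12 rows; each row shifts and turns the commanded pose from where the row before left it, along the tool's axes as they then stand; what a row does not reach is not made up. A row lasts 1/8 s, in which the tool goes at most 62.5 mm and 10.7 degrees, less where a joint would pass 70% of its speed; a pose out of reach is approached as far as the arm can. A call with a gripper value outside its range is refused whole. OPENING is the finger opening in m, from 0 to 0.0881, set as the call begins (- or left out, the last holds). The fingers move at their own pace and stop on an object; FORCE is the grip in N (left out, the last holds). Time passes only in rows, so rows that do not move let the fingers close. It gives the time, the measured TCP pose, the force, the opening and the grip force at its end, in the units of the state.
- get_state(): the state, without advancing time (a new reading comes with each control period).
- snapshot(name): name is "scene" or "top"; returns a dict with "frame" (420x560x3 uint8, red, green, blue), "mtx" (3x3 intrinsics, pixels), "D" ([k1, k2, p1, p2, k3] as OpenCV has them; the pictures are not rectified), "xyz" and "orientation" of the camera in the world. Camera axes: x right, y down, z forward; pixel columns grow to the right and rows downward; lengths in m; the calibration is good to about 2 mm. A picture is of the moment at which its call begins. There is no depth.
- finish_job(): hands the job in; it is judged then, once.
The state is a dict: "clock": time; "q": joint angles; "qd": joint speeds; "joint_torque": joint torques, N m; "tool_pos": TCP position; "eef_rot": TCP orientation; "contact_force": force on the tool from outside, world axes, zero at the start; "moment": the same for the moment, N m; "opening": opening from 0.0 (shut) to 1.0 (fully open); "finger_force": force on a finger pad.
Only numpy, scipy, OpenCV 4.12 (cv2) and the standard library are available. Lean on these libraries where they do the work, as an engineer would, in place of code of your own. Each camera call takes 0.05 s, during which the arm holds its last target. There are 200 camera calls.

## Task

Open the wooden jar clamp, whose sliding jaw is locked by a ratchet. First flip the ball-ended pawl lever right over towards the jar so that it stays lying there, clear of the teeth; then draw the sliding jaw by its black knob away from the jar, all the way to its stop. Leave the jar standing upright where it is in the clamp, and do not shift the garlic, apple, mug or oil bottle.

Things in the scene. Friction and masses are not known exactly. Their poses are not given: they have to be found in the camera images.
- clamp: Jar clamp: dark wooden board 100 (local x) by 390 mm (local y), top 14 mm above the worktop, fixed. Origin: centre of its underside; local z up, local +y = the way the sliding jaw opens. Fixed jaw, top at 70 mm, has its face at local y = -165 mm. A steel rack with teeth (22 mm wide, 10 mm pitch, crests at 26 mm) runs along local x = 0; a low end stop lies across the +y end.
- jaw (a joint): Opening of the sliding jaw along clamp +y, m: 0 closed stop, 0.100 open stop; starts at 0.008 to 0.030. Its face is at clamp y = -105 mm + this; plate 90 mm wide, 18 mm thick, top 69 mm above the worktop; two rails lead back to the bridge with the knob. About 2 N friction, stays where left. With the pawl down it only moves towards the jar (-y); drawn the other way it is blocked within 10 mm.
- pawl (a joint): Angle of pawl and lever (one piece) about clamp x, rad: under 0.25 with the nose among the teeth (locked; it may start just lifted and drops in at once), 1.3 fully flipped (stop). No spring: its weight takes it to the nearer end, balance near 0.5, and keeps it there; a push of under 1 N on the ball moves it. Above 0.25 the nose is clear of the teeth.
- pawl_pivot (a point): Pivot axis of the pawl, on the sliding jaw between two steel lugs: clamp local x = 0, y = -39 mm + jaw opening, 46 mm above the worktop. Moves with the jaw. The lugs' tops are 55 mm above the worktop.
- lever_ball (a point): Centre of the black ball (22 mm diameter) on the pawl's steel lever (7 mm thick), 62 mm from the pivot. Locked, the ball is about 26 mm on the +y side of the pivot (away from the jar), 102 mm above the worktop. Push it towards clamp -y (the jar): it rises over the top, passes the pivot and falls onto its stop, 47 mm on the -y side, 86 mm above the worktop.
- jaw_knob (a point): Middle of the upright round black knob on the rear of the sliding jaw, 65 mm above the worktop: 26 mm diameter from 59 to 71 mm, top at 76 mm, narrower neck below, 84 mm from the pivot, wooden bridge under it at 44 mm. Clamp local x = 0, y = 45 mm + jaw opening; moves with the jaw. Can be gripped from above at any yaw.
- jar: Glass jar with a red lid, 58 x 62 mm, 86 mm high, standing loose on the clamp's board between the jaws, at about clamp local y = -131 mm. Origin at the centre of its underside, z up.
- garlic: Garlic bulb, 56 mm wide and high, loose on the worktop just in front (local -x side) of the clamp's board. Origin at its underside.
- apple: Red apple, 70 mm wide, 65 mm high, loose on the worktop to the right. Origin at its underside.
- mug: White mug 82 mm across, 112 mm with its handle, 94 mm high, loose on the worktop to the right and farther back. Origin at the centre of its underside.
- oil_bottle: Small corked oil bottle, 62 mm across, 149 mm high, loose on the worktop, right and farthest back. Origin at the centre of its underside.
Mind the look-alikes: they are no part of the job. Leave any pink look-alike of the jar alone.

How it is judged:
By the outcome, as a careful person would: the job done as asked, in the order asked, and still so for the second after the job is handed in, with the robot touching nothing.
It also fails if it takes over 45 s, if anything falls off the work surface, if the arm or the gripper's body presses on something with over 40 N, if the wrist force passes 120 N, or if a joint passes its speed limit or range.

## Working session

There is one attempt and no reset: what is moved stays moved. The work goes in short steps, Python scripts to look and compute and a shell command to move; the robot and the scene stay as the last step left them, time stands still between calls to the robot, and variables do not carry over. Pictures are saved under pics/ and viewed, at most 10 in all, crops included, and the job is handed in when it is done.

```bash
mkdir -p pics; cat > h.py <<'E'
from plant import *
import numpy as np, cv2
from scipy.spatial.transform import Rotation as R
def snap(n,f):
    s=snapshot(n); cv2.imwrite(f,s["frame"][:,:,::-1]); return s
def ray(s,uv):
    p=cv2.undistortPoints(np.array([[uv]],float),np.array(s["mtx"]),np.array(s["D"]))[0,0]
    return np.array(s["xyz"]),R.from_quat(s["orientation"]).apply([p[0],p[1],1])
def atz(s,uv,z):
    o,d=ray(s,uv); return o+d*(z-o[2])/d[2]
def proj(s,P):
    r=R.from_quat(s["orientation"]).inv(); 
    t=-r.apply(s["xyz"])
    return cv2.projectPoints(np.array(P,float).reshape(-1,3),r.as_rotvec(),t,np.array(s["mtx"]),np.array(s["D"]))[0][:,0]
E
python3 - <<'E'
from h import *
import pickle
d={}
for n in("scene","top"):
    d[n]=snap(n,f"pics/{n}0.png"); print(n,d[n]["xyz"],d[n]["orientation"],np.array(d[n]["mtx"]).tolist())
pickle.dump(d,open("s0.pkl","wb"))
st=get_state(); print(st["clock"],st["tool_pos"],st["eef_rot"],st["contact_force"],st["opening"])
E
```

```text
scene [0.12141475 0.53903661 0.68173947] [-0.22460987  0.85811142 -0.44416448  0.12614719] [[444.9862506957632, 0.0, 281.6975719867328], [0.0, 444.9862506957632, 207.385406225544], [0.0, 0.0, 1.0]]
top [ 0.45199936 -0.18905317  1.1933136 ] [ 0.71398857 -0.6985913   0.02419554 -0.04006369] [[403.50181796676884, 0.0, 283.7826011766071], [0.0, 403.50181796676884, 215.31646425389687], [0.0, 0.0, 1.0]]
0.1 [ 0.19981549 -0.59160873  0.23799899] [ 9.86753397e-01  1.62225384e-01 -2.09058449e-04 -7.83899328e-04] [-0.02514884  0.63118819 -0.67047263] 1.0048430309672989
```

View pics/scene0.png

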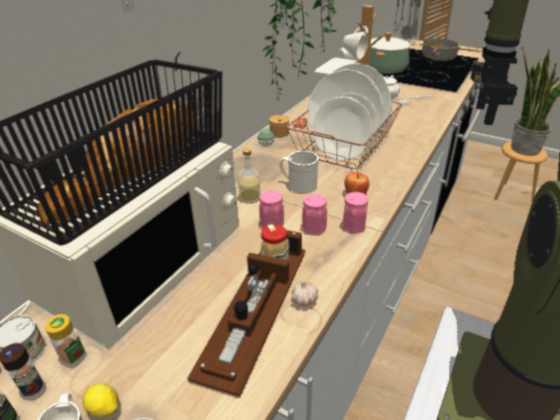

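View pics/top0.png

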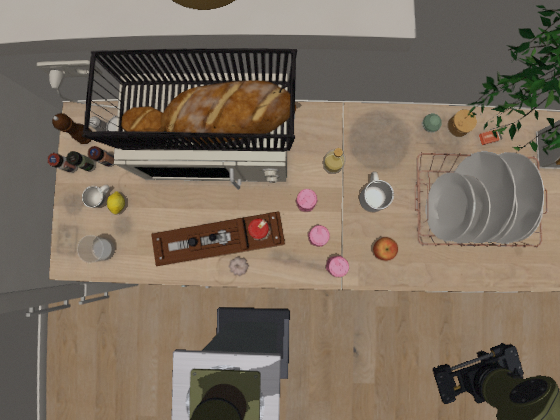

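The scene view shows the clamp with its board from about (197,375) to (300,250), the red-lid jar at (273,240), the black knob at (241,309), and the garlic at (305,294). In the top view the board corners are about (152,234), (279,213), (285,244) and (156,264), with the red jar at (260,229).

Possible look-alikes:
- **Jar:** the red-lid jar at top (260,229), against the pink jars at (307,199), (319,235) and (338,267). I choose the red-lid one in the clamp.
- **Black ball:** the lever ball and the jaw knob both lie on the clamp, near top (190–225,240). A close crop will tell them apart.

```bash
python3 - <<'E'
import cv2,numpy as np
a=cv2.imread("pics/top0.png")[200:275,145:295]; b=cv2.imread("pics/scene0.png")[220:390,190:325]
a=cv2.resize(a,None,fx=5,fy=5,interpolation=cv2.INTER_CUBIC)
cv2.imwrite("pics/ctop0.png",a)
cv2.imwrite("pics/cscene0.png",cv2.resize(b,None,fx=3.5,fy=3.5,interpolation=cv2.INTER_CUBIC))
E
```

```text
(no output)
```

View pics/ctop0.png

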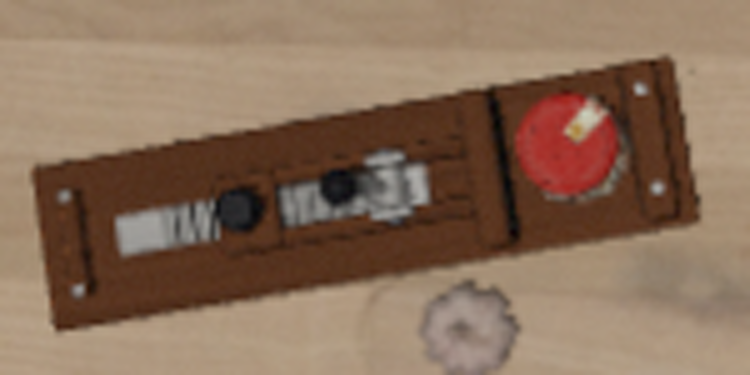

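View pics/cscene0.png

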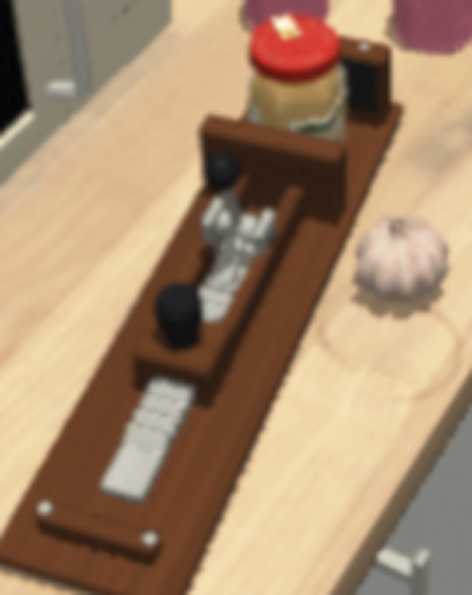

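The close crops show the larger knob at ctop (240,208), on the bridge at the rear. The smaller lever ball is at ctop (341,187), between the knob and the lugs at (387,187). In cscene the ball is at (222,172) and the knob head at (180,303). The board corners in ctop are (37,165), (672,57), (698,220) and (56,328).

```bash
python3 - <<'E'
from h import *
import pickle
d=pickle.load(open("s0.pkl","rb")); T,S=d["top"],d["scene"]
t=lambda u,v:((u+.5)/5-.5+145,(v+.5)/5-.5+200); s=lambda u,v:((u+.5)/3.5-.5+190,(v+.5)/3.5-.5+220)
C=np.array([atz(T,t(*c),.014) for c in [(37,165),(672,57),(698,220),(56,328)]])
print("corners",C.round(3).tolist(), [np.linalg.norm(C[i]-C[i-1]).round(3) for i in range(4)])
c=C.mean(0); y=(C[0]+C[3]-C[1]-C[2])[:2]; y/=np.linalg.norm(y); x=np.array([y[1],-y[0]]); yaw=np.arctan2(-x[1]*-1,x[0])
print("centre",c,"yhat",y,"xhat",x)
loc=lambda p:((p[:2]-c[:2])@x,(p[:2]-c[:2])@y,p[2])
def tri(a,b):
    o,dd=ray(T,a);o2,d2=ray(S,b);A=np.stack([dd,-d2],1);k=np.linalg.lstsq(A,o2-o,rcond=None)[0]
    p,q=o+k[0]*dd,o2+k[1]*d2;return (p+q)/2,np.linalg.norm(p-q)
for n,a,b,z in(("ball",(341,187),(222,172),.102),("knob",(240,208),(180,303),.070)):
    p,e=tri(t(*a),s(*b)); print(n,p.round(4),"gap",e.round(4),"loc",np.round(loc(p),4),"top@z",atz(T,t(*a),z).round(4),np.round(loc(atz(T,t(*a),z)),4),"scene@z",np.round(loc(atz(S,s(*b),z)),4))
for n,a,z in(("jawplate edge",(503,165),.069),("lugs",(387,187),.055),("jar",(567,145),.086),("garlic",(468,330),.03)):
    print(n,np.round(loc(atz(T,t(*a),z)),4),atz(T,t(*a),z).round(4))
st=get_state();r=R.from_quat(st["eef_rot"]);print(r.as_matrix().round(3).tolist())
E
```

```text
corners [[0.499, 0.23, 0.014], [0.572, -0.147, 0.014], [0.476, -0.164, 0.014], [0.403, 0.214, 0.014]] [np.float64(0.098), np.float64(0.384), np.float64(0.097), np.float64(0.386)]
centre [0.48763572 0.0332126  0.014     ] yhat [-0.18917418  0.98194355] xhat [0.98194355 0.18917418]
ball [0.4881 0.0286 0.1022] gap 0.0004 loc [-0.0004 -0.0046  0.1022] top@z [0.4879 0.0286 0.102 ] [-0.0006 -0.0046  0.102 ] scene@z [-1.00e-04 -4.80e-03  1.02e-01]
knob [0.4758 0.0927 0.0665] gap 0.0002 loc [-0.0004  0.0607  0.0665] top@z [0.4758 0.0919 0.07  ] [-0.0005  0.0599  0.07  ] scene@z [-0.002   0.0635  0.07  ]
jawplate edge [-0.0013 -0.0904  0.069 ] [ 0.5035 -0.0558  0.069 ]
lugs [-0.0017 -0.0217  0.055 ] [0.4901 0.0116 0.055 ]
jar [ 0.0025 -0.1289  0.086 ] [ 0.5145 -0.0929  0.086 ]
garlic [-0.0892 -0.0511  0.03  ] [ 0.4097 -0.0338  0.03  ]
[[0.947, 0.32, -0.001], [0.32, -0.947, 0.001], [-0.0, -0.002, -1.0]]
```

The jaw opening is about 0.015 m, and ball, knob and lugs agree with their given heights and sizes. The tool needs a turn of +0.136 about its z to line up with the clamp (tool x = clamp +x, tool y = clamp −y). Then I travel with the fingers closed.

```bash
python3 -m jog '[[[0,0,0,0,0,0.136],[0.045,-0.03,0,0,0,0],[0.045,-0.03,0,0,0,0],[0.045,-0.03,0,0,0,0],[0.045,-0.03,0,0,0,0],[0.045,-0.03,0,0,0,0],[0.045,-0.03,0,0,0,0],[0.026,-0.055,0,0,0,0],[0.026,-0.055,0,0,0,0],[0.026,-0.055,0,0,0,0],[0.026,-0.055,0,0,0,0],[0.026,-0.055,0,0,0,0]]]' 0 20
cat >> h.py <<'E'
c=np.array([.48764,.03321,0]);X=np.array([.98194,.18917,0]);Y=np.array([-.18917,.98194,0])
def where():
    st=get_state();p=np.array(st["tool_pos"]);M=R.from_quat(st["eef_rot"]).as_matrix()
    F=np.array(st["contact_force"])
    print("t",round(st["clock"],2),"loc",((p-c)@X).round(4),((p-c)@Y).round(4),p[2].round(4),"toolx.X",(M[:,0]@X).round(4),"toolx.Y",(M[:,0]@Y).round(4),"z",M[:,2].round(3),"F",[(F@X).round(2),(F@Y).round(2),F[2].round(2)],"open",round(st["opening"],3),"grip",st["finger_force"])
E
python3 -c "from h import *;where()"
```

```text
clock: 1.6
tool_pos: [0.5072, -0.0679, 0.2386]
eef_rot: [0.996, 0.095, -0.0, 0.0]
contact_force: [1.3, -0.2, 1.8]
opening: 0.007
finger_force: 0.0
t 1.6 loc 0.0 -0.103 0.2386 toolx.X 1.0 toolx.Y -0.0006 z [-0. -0. -1.] F [np.float64(1.25), np.float64(-0.41), np.float64(1.82)] open 0.007 grip 0.0
```

```bash
python3 -m jog '[[[0,-0.04,0,0,0,0],[0,-0.04,0,0,0,0],[0,-0.04,0,0,0,0],[0,-0.038,0,0,0,0],[0,0,0.05,0,0,0],[0,0,0.05,0,0,0],[0,0,0.035,0,0,0],[0,0,0.01,0,0,0],[0,0,0,0,0,0]]]' >/dev/null
python3 - <<'E'
from h import *
where(); s=snap("scene","pics/x1.png"); f=cv2.imread("pics/x1.png")[150:350,170:350]; cv2.imwrite("pics/c1.png",cv2.resize(f,None,fx=3,fy=3,interpolation=cv2.INTER_CUBIC))
E
```

```text
t 2.73 loc -0.0004 0.0531 0.0937 toolx.X 1.0 toolx.Y -0.0005 z [-0.001 -0.    -1.   ] F [np.float64(0.41), np.float64(0.08), np.float64(-0.53)] open 0.005 grip 0.0
```

View pics/c1.png

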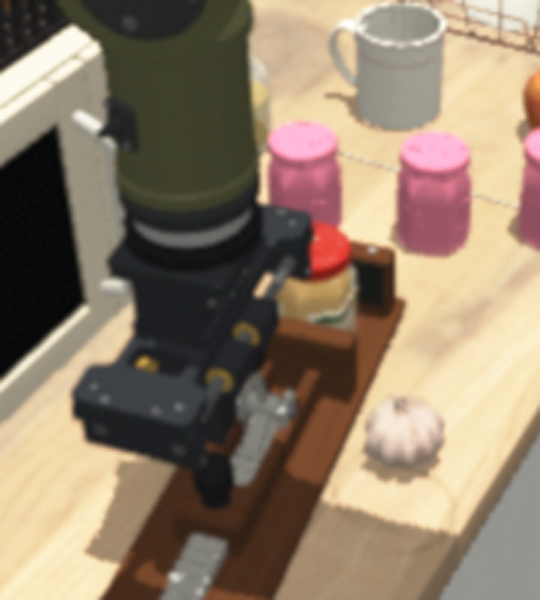

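The view shows the closed fingers behind the ball and just above the knob at (212,480), clear of the oven and the jar. Next I push the ball over towards the jar at moderate speed.

```bash
python3 -m jog '[[[0,0.012,0,0,0,0],[0,0.01,0,0,0,0],[0,0.008,0,0,0,0],[0,0.008,0,0,0,0],[0,0.008,0,0,0,0],[0,0.008,0,0,0,0],[0,0.008,0,0,0,0],[0,0.008,0,0,0,0],[0,0.008,0,0,0,0],[0,0,0,0,0,0]]]' >/dev/null; python3 -c "from h import *;where()"
python3 -m jog '[[[0,-0.03,0,0,0,0],[0,-0.05,-0.03,0,0,0],[0,-0.05,-0.05,0,0,0],[0,-0.03,-0.03,0,0,0],[0,0,0,0,0,0]]]' >/dev/null
python3 - <<'E'
from h import *
where(); s=snap("top","pics/x2.png"); f=cv2.imread("pics/x2.png")[185:280,145:300]; f=cv2.resize(f,None,fx=5,fy=5,interpolation=cv2.INTER_CUBIC); cv2.imwrite("pics/c2.png",f)
E
```

```text
t 4.03 loc -0.0005 -0.0258 0.0937 toolx.X 1.0 toolx.Y -0.0019 z [ 0. -0. -1.] F [np.float64(0.47), np.float64(-0.41), np.float64(-0.05)] open 0.005 grip 0.0
t 4.65 loc 0.0009 0.1329 0.1998 toolx.X 1.0 toolx.Y 0.0053 z [ 0.004  0.004 -1.   ] F [np.float64(-0.2), np.float64(-0.23), np.float64(0.24)] open 0.01 grip 0.0
```

View pics/c2.png

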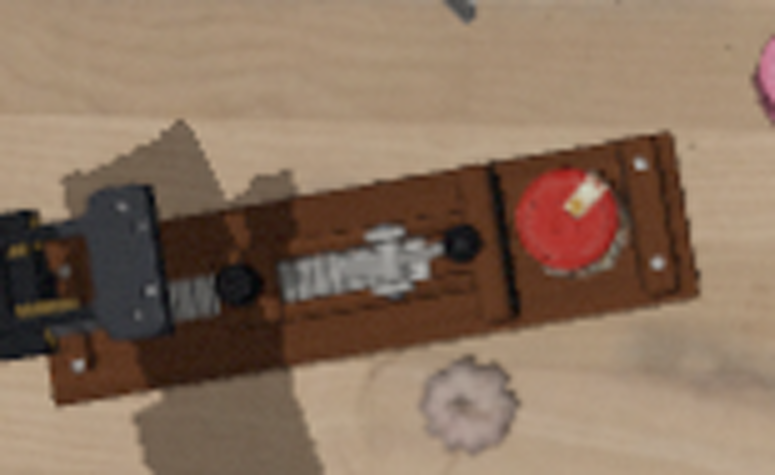

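The pawl now lies flipped towards the jar, with the ball at c2 (462,242) beyond the lugs. The knob is unmoved at (238,284), and the jar and garlic are unmoved too. Next I grip the knob from above.

```bash
python3 -m jog '[[[0,0.036,0,0,0,0],[-0.001,0.036,0,0,0,0],[0,0,0.04,0,0,0],[0,0,0.045,0,0,0],[0,0,0.04,0,0,0],[0,0,0.02,0,0,0],[0,0,0.006,0,0,0],[0,0,0,0,0,0]]]' 0.06 20 >/dev/null; python3 -c "from h import *;where()"
python3 -m jog '[[[0,0,0,0,0,0],[0,0,0,0,0,0],[0,0,0,0,0,0],[0,0,0,0,0,0],[0,0,0,0,0,0]]]' 0.01 20 >/dev/null; python3 -c "from h import *;where()"
```

```text
t 5.7 loc -0.0021 0.0563 0.0464 toolx.X 1.0 toolx.Y -0.0018 z [-0.001 -0.001 -1.   ] F [np.float64(0.33), np.float64(0.66), np.float64(0.83)] open 0.685 grip 0.0
t 6.33 loc -0.0009 0.0579 0.0473 toolx.X 1.0 toolx.Y 0.0001 z [ 0.001  0.001 -1.   ] F [np.float64(-0.53), np.float64(1.06), np.float64(6.12)] open 0.28 grip 20.00621996819973
```

```bash
python3 -m jog '[[[0,-0.006,-0.001,0,0,0],[0,-0.01,0,0,0,0],[0,-0.01,0,0,0,0],[0,-0.01,0,0,0,0],[0,-0.01,0,0,0,0],[0,-0.01,0,0,0,0],[0,-0.01,0,0,0,0],[0,-0.008,0,0,0,0],[0,-0.006,0,0,0,0],[0,0,0,0,0,0],[0,0,0,0,0,0]]]' >/dev/null; python3 -c "from h import *;where()"
python3 -m jog '[[[0,-0.003,0,0,0,0],[0,-0.003,0,0,0,0],[0,-0.002,0,0,0,0],[0,0,0,0,0,0]]]' >/dev/null; python3 -c "from h import *;where()"
```

```text
t 7.7 loc -0.0013 0.1385 0.0477 toolx.X 1.0 toolx.Y 0.0007 z [-0.     0.001 -1.   ] F [np.float64(4.77), np.float64(2.55), np.float64(-18.06)] open 0.281 grip 19.969134237617254
t 8.2 loc -0.0014 0.1452 0.0478 toolx.X 1.0 toolx.Y -0.0006 z [-0. -0. -1.] F [np.float64(5.18), np.float64(-1.41), np.float64(-20.45)] open 0.28 grip 19.968681586906314
```

```bash
python3 -m jog '[[[0,-0.002,0.001,0,0,0],[0,-0.002,0,0,0,0],[0,-0.002,0,0,0,0],[0,0,0,0,0,0]]]' >/dev/null; python3 -c "from h import *;where()"
```

```text
t 8.7 loc -0.0014 0.147 0.0475 toolx.X 1.0 toolx.Y -0.0049 z [ 0.001 -0.005 -1.   ] F [np.float64(4.68), np.float64(-10.62), np.float64(-9.48)] open 0.282 grip 19.99359260313213
```

```bash
python3 -m jog '[[[0,-0.002,0,0,0,0],[0,0,0,0,0,0]]]' >/dev/null; python3 -c "from h import *;where()"
python3 -m jog '[[[0,0,0,0,0,0],[0,0,0,0,0,0],[0,0,0,0,0,0],[0,0,0,0,0,0]]]' 0.06 >/dev/null; python3 -c "from h import *;where()"
python3 -m jog '[[[0,0,-0.015,0,0,0],[0,0,-0.03,0,0,0],[0,0,-0.05,0,0,0],[0,0,-0.05,0,0,0],[0,-0.05,-0.02,0,0,0],[0,-0.06,0,0,0,0],[0,-0.06,0,0,0,0],[0,0,0,0,0,0]]]' >/dev/null
python3 - <<'E'
from h import *
where(); s=snap("top","pics/x3.png"); f=cv2.imread("pics/x3.png")[185:280,145:300]; f=cv2.resize(f,None,fx=5,fy=5,interpolation=cv2.INTER_CUBIC); cv2.imwrite("pics/c3.png",f); snap("scene","pics/s3.png")
E
```

```text
t 8.95 loc -0.0014 0.1471 0.0475 toolx.X 1.0 toolx.Y -0.0068 z [ 0.001 -0.008 -1.   ] F [np.float64(4.66), np.float64(-14.36), np.float64(-10.23)] open 0.276 grip 20.00054336618632
t 9.45 loc -0.0016 0.1541 0.0473 toolx.X 1.0 toolx.Y 0.0006 z [-0.     0.001 -1.   ] F [np.float64(-0.19), np.float64(0.03), np.float64(-0.18)] open 0.68 grip 0.0
t 10.45 loc -0.0029 0.3303 0.2128 toolx.X 1.0 toolx.Y 0.0095 z [-0.     0.005 -1.   ] F [np.float64(0.29), np.float64(-1.13), np.float64(0.66)] open 0.679 grip 0.0
```

View pics/c3.png

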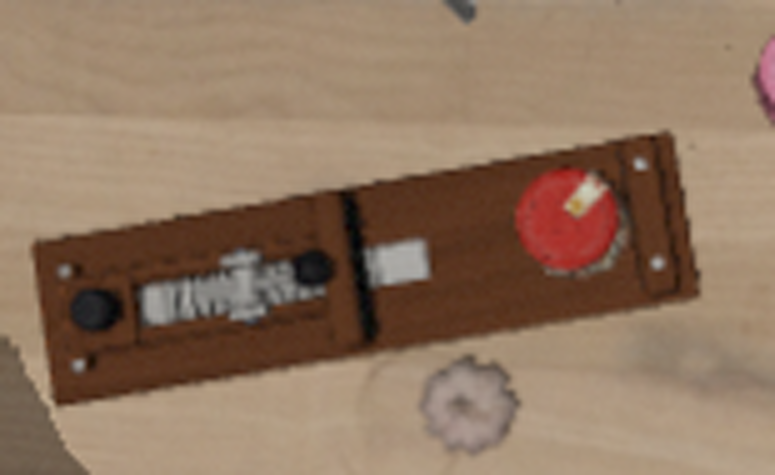

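View pics/s3.png

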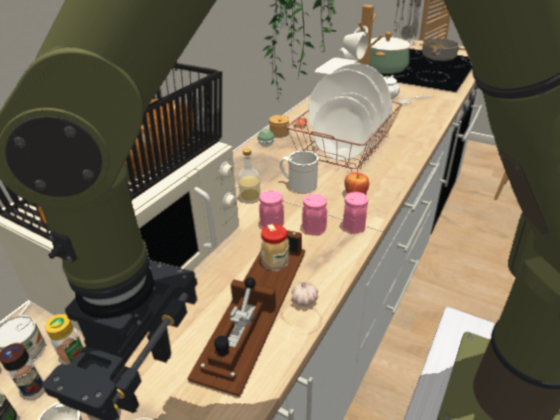

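The top view shows the jaw drawn to the end stop, with the knob at c3 (95,309) and the pawl still flipped, its ball at (315,268). The jar stands where it was at (567,219). The garlic, apple, mug and bottle have not moved, and the robot is clear.

```bash
python3 -c "
from plant import *
print(finish_job())"
```

```text
the job is handed in; nothing more can be done
None
```

The job is handed in: I flipped the pawl over towards the jar, then drew the jaw to its open stop; the last pictures show the jar upright in place and the garlic, apple, mug and oil bottle unmoved.

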